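Kit up parts for two riveting-press stations

ROBOT

A 7-joint arm with a two-finger parallel gripper is mounted at the origin on the work surface. World frame = base frame: x ahead of the robot, y to its left, z up, the work surface at z = 0. Lengths are in mm, angles in rad, forces in N, time in s.
With the tool pointing down it reaches from about 425 to 925 mm from the base axis. Payload 6.8 kg.
Tool frame: the origin (TCP) lies at the very end of the fingers, on their centre line; the grasp point (between the pads) lies 19 mm behind it; z points along the fingers, y is the line along which they close (so a half turn about z gives the same grasp; the last joint's range is limited). The gripper opens to 88 mm and grips with 3 to 60 N. Pads are 20 mm wide; open, the fingers measure 115 mm over their backs; the gripper's body (75 mm by 178 mm) begins 61 mm behind the grasp point.
Start: joints at [-1.221, 0.477, 0.022, 1.555, -0.011, 1.109, -0.083], TCP at [298.333, 605.512, 222.664] pointing down, gripper open.
Joint ranges: [-2.96, 2.96], [-0.34, 2.1], [-1.41, 1.46], [0.24, 2.44], [-1.37, 4.51], [0.17, 1.92], [-2.96, 2.96]. Speed limits (rad/s): [2.39, 2.39, 3.14, 3.14, 3.14, 3.14, 3.14].

INTERFACE

Orientations are given as a unit quaternion [w, x, y, z].
In Python, from bench import manip gives the robot as it stands. Calls block until the motion is done:
- manip.reach(position, orientation): joint-space move of the TCP to a pose.
- manip.movel(position, orientation=None, vel=150): straight line of the TCP; orientation=None keeps the orientation; vel is the mean speed in mm/s.
- manip.movej(angles): joint-space move.
- manip.move_gripper(opening): finger opening in mm; the grip force is fixed at half the most; returns when the fingers have stopped.
- manip.hold(seconds).
- manip.ik(position, orientation): joint angles nearest the present ones, or None.
- manip.observe(): the state.
- manip.capture(name): name is "scene" or "top" or "wrist"; returns a dict with "pixels" (400x640x3 uint8, red, green, blue), "intrinsics" (3x3 intrinsics, pixels), "world_to_cam" (4x4, takes a point from world to camera coordinates). Camera axes: x right, y down, z forward; pixel columns grow to the right and rows downward; lengths in mm; the calibration is good to about 2 mm. The wrist camera is an equidistant fisheye: a pixel r from the principal point sees the ray r / f radians off the axis. A picture is of the moment at which its call begins. There is no depth.
A pose or a line that the arm cannot do raises manip.IKError and nothing moves.
- manip.sign_off(): hands the job in; it is judged then, once.
The state is a dict: "t": time; "joint_positions": joint angles; "joint_vel": joint speeds; "effort": joint torques, N m; "position": TCP position; "eef_rot": TCP orientation; "force": force on the tool from outside, world axes, zero at the start; "moment": the same for the moment, N m; "width": finger opening in mm; "finger_force": force on a finger pad.
Only numpy, scipy, OpenCV 4.12 (cv2) and the standard library are available. Lean on these libraries where they do the work, as an engineer would, in place of code of your own. Each camera call takes 0.05 s, during which the arm holds its last target. There are 200 camera calls.

TASK

Make up two kits from the parts standing on the bench: the fork bracket and the short pin go in the two-pocket tray; the roller, the spacer tube and the long pin go in the three-pocket tray, with the roller in the middle pocket and the other two at the ends, either way round. Each part stands upright on the tray floor, as it stands now, in a pocket of its own, and is let go. Leave the cup, the box of rivets and the drill where they are.

Things in the scene. Friction and masses are not known exactly. Their poses are not given: they have to be found in the camera images.
- tray_two: Two-pocket kit tray, dark floor, bright low rim, 92 x 148 mm, fixed. Floor 3 mm thick; rim and dividers 4 mm thick, tops 9 mm above the bench. Pockets 84 mm (x) by 68 mm (y) inside. Origin: centre of its underside, on the bench; y along the row of pockets, z up. Row lies across the robot's front, turned by up to 17 degrees. Pocket centres at y = -36 and +36 mm, x = 0.
- tray_three: Three-pocket kit tray, same make, 92 x 220 mm, fixed. Floor 3 mm thick; rim and dividers 4 mm thick, tops 9 mm above the bench. Pockets 84 mm (x) by 68 mm (y) inside. Origin: centre of its underside, on the bench; y along the row of pockets, z up. Row lies across the robot's front, turned by up to 17 degrees. Pocket centres at y = -72, 0 and +72 mm, x = 0.
- fork_mid (a point): Fork bracket, a steel U with its mouth up: 40 mm across the two cheeks' outer faces (x), 46 mm long (y), 48 mm high; cheeks 7 mm thick, gap of 26 mm between them, base 8 mm thick. Stands on its base, turned by up to 23 degrees. This point: its centre, half-way up (24 mm); z up.
- roller_mid (a point): Roller: black plastic cylinder with a brass bush showing in its top, 46 mm diameter, 40 mm high. Stands upright on the bench at the start; this point is on its axis, half-way up; z is up along the axis.
- spacer_mid (a point): Spacer tube: aluminium tube, 34 mm outer diameter, 24 mm bore, 54 mm high. Stands upright on the bench at the start; this point is on its axis, half-way up; z is up along the axis.
- long_pin_mid (a point): Long pin: dark steel headed pin standing on its head, 76 mm high overall; head 32 mm diameter and 8 mm thick at the bottom, shank 18 mm diameter above. Stands upright on the bench at the start; this point is on its axis, half-way up; z is up along the axis.
- short_pin_mid (a point): Short pin: the same with 42 mm overall height; head 32 mm diameter and 8 mm thick at the bottom, shank 18 mm diameter above. Stands upright on the bench at the start; this point is on its axis, half-way up; z is up along the axis.
- cup: White paper cup, 76 mm diameter, 85 mm high, to one side of the parts; origin at the centre of its underside. A bystander, not part of the job.
- rivet_tin: Small open carton of brass rivets, 90 x 70 x 40 mm, to one side of the parts; origin at the centre of its underside. A bystander, not part of the job.
- drill: Cordless drill lying on its side beyond the trays, about 200 x 165 x 65 mm; origin on the bench under its motor housing. A bystander, not part of the job.
Not all that is in view belongs to the job. Leave any green or red look-alike of the part that bears roller_mid alone.

How it is judged:
By the outcome, as a careful person would: the job done as asked, in the order asked, and still so for the second after the job is handed in, with the robot touching nothing.
It also fails if it takes over 123 s, if anything falls off the work surface, if the arm or the gripper's body presses on something with over 40 N, if the wrist force passes 120 N, or if a joint passes its speed limit or range.

## Working session

There is one attempt and no reset: what is moved stays moved. The work goes in short steps, each a Python script; the robot and the scene stay as the last script left them, time stands still between calls to the robot, and variables do not carry over. Pictures are saved under pics/ and viewed, at most 14 in all, crops included, and the job is handed in when it is done.

```bash
mkdir -p pics; ls; python3 - <<'E'
from bench import manip
import cv2,pickle
d={}
for n in("scene","top","wrist"):
    d[n]=manip.capture(n); cv2.imwrite(f"pics/{n}0.png",d[n]["pixels"][:,:,::-1])
    print(n,d[n]["intrinsics"],d[n]["world_to_cam"])
pickle.dump(d,open("cap0.pkl","wb"))
s=manip.observe();print(s["t"],s["eef_rot"],s["width"])
E
```

```text
pics
scene [[485.41952042   0.         319.55684831]
 [  0.         485.41952042 200.98379657]
 [  0.           0.           1.        ]] [[-4.74243973e-01  8.80263195e-01 -1.51446618e-02  2.89648285e+02]
 [ 5.62347257e-01  2.89640675e-01 -7.74515231e-01 -2.68141503e+02]
 [-6.77390742e-01 -3.75825739e-01 -6.32373937e-01  1.67015584e+03]
 [ 0.00000000e+00  0.00000000e+00  0.00000000e+00  1.00000000e+00]]
top [[390.78288385   0.         319.18506468]
 [  0.         390.78288385 200.12989574]
 [  0.           0.           1.        ]] [[-4.64405951e-03 -9.99930106e-01 -1.08726910e-02 -2.31268306e+00]
 [-9.92345470e-01  5.95006678e-03 -1.23349360e-01  5.88120498e+02]
 [ 1.23405432e-01  1.02166239e-02 -9.92303744e-01  1.04900839e+03]
 [ 0.00000000e+00  0.00000000e+00  0.00000000e+00  1.00000000e+00]]
wrist [[309.70691629   0.         319.57917139]
 [  0.         309.70691629 203.7889381 ]
 [  0.           0.           1.        ]] [[ 4.40684816e-01  8.97660147e-01 -1.77580824e-03 -6.73023448e+02]
 [ 8.68087598e-01 -4.25661604e-01  2.55413627e-01 -3.14663072e+01]
 [ 2.28518740e-01 -1.14098464e-01 -9.66830247e-01  3.89646188e+02]
 [ 0.00000000e+00  0.00000000e+00  0.00000000e+00  1.00000000e+00]]
0.15 [-1.24324164e-04  2.26895962e-01  9.73918769e-01 -6.62282593e-04] 87.88999561446485
```

View pics/top0.png

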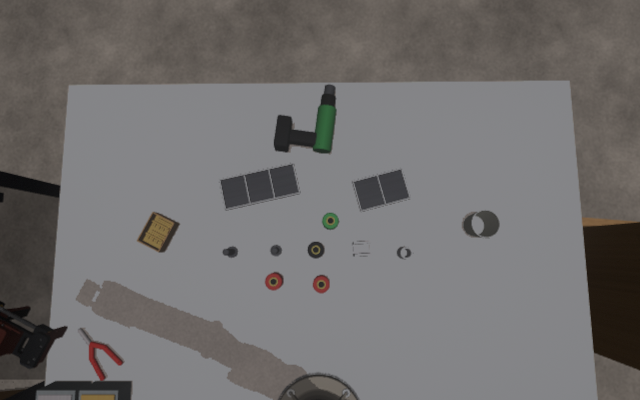

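View pics/scene0.png

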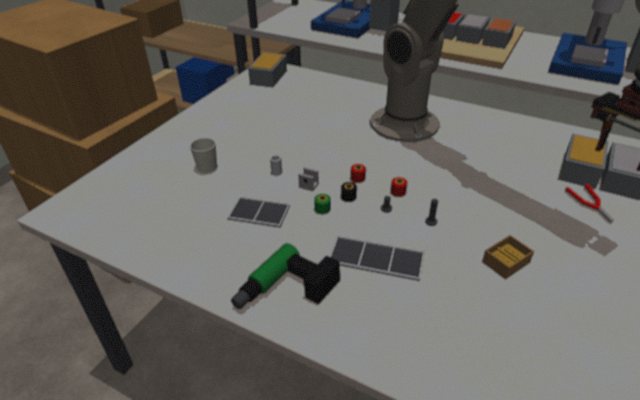

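Top view: the trays are at (260,187), three-pocket, and (381,190), two-pocket. The long pin is at (231,252), short pin (276,250), fork (361,249) and spacer (404,252). 
Roller candidates are black (316,250), green (330,220), red (274,281) and red (321,284). Black with a brass bush fits the description; the others are the look-alikes. I'll confirm this in an enlarged crop.

```bash
cat > h.py <<'E'
import numpy as np,cv2
def ray(c,uv,fish=False):
    K=c["intrinsics"];T=c["world_to_cam"];R=T[:3,:3];C=-R.T@T[:3,3]
    x=(np.array(uv,float)-K[:2,2])/[K[0,0],K[1,1]]
    if fish:
        r=np.linalg.norm(x)+1e-12; d=np.r_[x/r*np.sin(r),np.cos(r)]
    else: d=np.r_[x,1]
    return C,R.T@d
def onz(c,uv,z,fish=False):
    C,d=ray(c,uv,fish); return (C+d*(z-C[2])/d[2])[:2]
def proj(c,p,fish=False):
    K=c["intrinsics"];q=c["world_to_cam"]@np.r_[p,1];q=q[:3]
    if fish:
        n=np.hypot(q[0],q[1]);a=np.arctan2(n,q[2]);x=q[:2]/n*a
    else:x=q[:2]/q[2]
    return x*[K[0,0],K[1,1]]+K[:2,2]
def down(yaw):  # tool z down, tool y (closing) along world angle yaw
    from scipy.spatial.transform import Rotation as S
    y=np.array([np.cos(yaw),np.sin(yaw),0]);z=np.array([0,0,-1.]);x=np.cross(y,z)
    q=S.from_matrix(np.c_[x,y,z]).as_quat();return q[[3,0,1,2]]
E
python3 - <<'E'
import pickle,cv2,numpy as np
from h import *
d=pickle.load(open("cap0.pkl","rb"));c=d["top"]
a=cv2.resize(c["pixels"][150:310,205:425],None,fx=3.6,fy=3.6,interpolation=cv2.INTER_CUBIC)
cv2.imwrite("pics/topcrop.png",np.clip(a[:,:,::-1]*1.3,0,255))
for n,uv,z in[("long",(233,252),40),("short",(276,250),21),("roller",(316,250),40),("fork",(361,249),24),("spacer",(404,252),54),("green",(330,220),40),("r1",(274,281),40),("r2",(321,284),40),("t3",(260,187),5),("t2",(381,190),5),("cup",(482,224),40),("tin",(158,232),20),("drill",(320,130),40)]: print(n,onz(c,uv,z).round())
w=d["wrist"];C,_=ray(w,(0,0));print("cam",C,w["world_to_cam"][2,:3])
E
```

```text
long [446. 230.]
short [451. 115.]
roller [451.   4.]
fork [ 453. -120.]
spacer [ 444. -232.]
green [532. -35.]
r1 [368. 118.]
r2 [360.  -9.]
t3 [631. 165.]
t2 [ 620. -182.]
cup [ 519. -450.]
tin [503. 447.]
drill [788.  -9.]
cam [234.86526912 635.21035995 383.56348262] [ 0.22851874 -0.11409846 -0.96683025][ WARN:0@0.031] global loadsave.cpp:1063 imwrite_ Unsupported depth image for selected encoder is fallbacked to CV_8U.
```

View pics/topcrop.png

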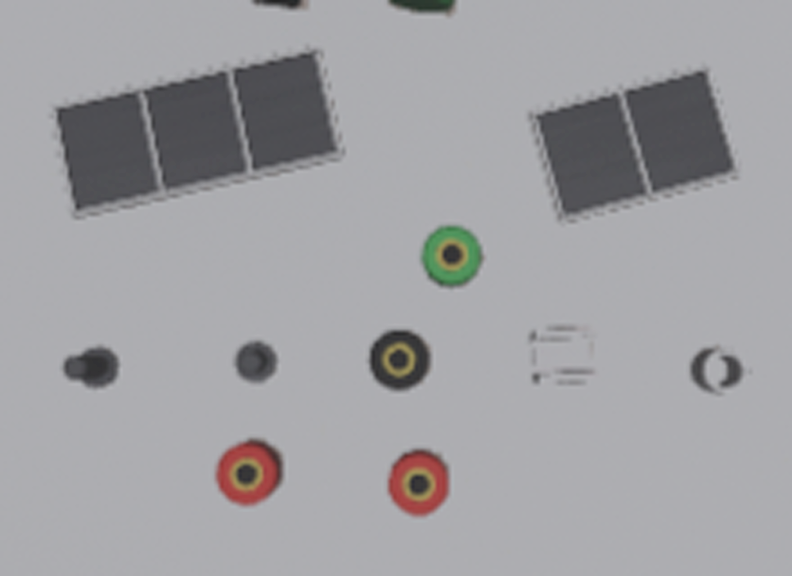

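View pics/wrist0.png

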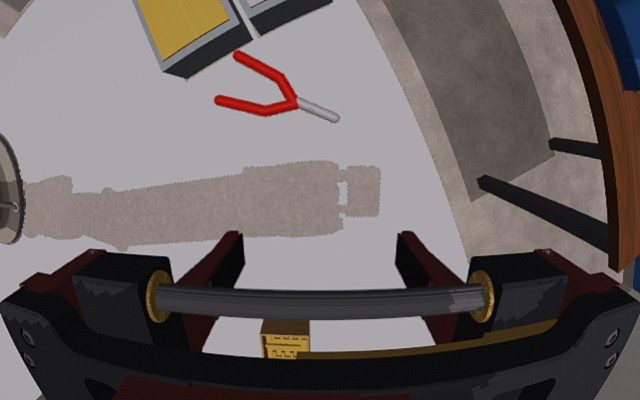

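The crop confirms it: the black roller with the brass bush is at full-frame (316,250). The one green and two red parts are look-alikes. Next I'll move the wrist camera over the parts for finer positions, and take the tray poses from the top-view masks.

```bash
python3 - <<'E'
import pickle,cv2,numpy as np
from h import *
from bench import manip
d=pickle.load(open("cap0.pkl","rb"));c=d["top"]
g=cv2.cvtColor(c["pixels"],cv2.COLOR_RGB2GRAY)
m=((g<110)*255).astype(np.uint8)
for n,(x0,x1,y0,y1) in dict(t3=(212,306,158,213),t2=(346,416,164,215)).items():
    mm=np.zeros_like(m);mm[y0:y1,x0:x1]=m[y0:y1,x0:x1];mm=cv2.morphologyEx(mm,cv2.MORPH_CLOSE,np.ones((5,5)))
    k=max(cv2.findContours(mm,0,1)[0],key=cv2.contourArea)
    P=np.array([onz(c,p[0],3) for p in k],np.float32);r=cv2.minAreaRect(P);print(n,r,cv2.boundingRect(k))
for i,y in enumerate((125,-125)):
    manip.reach([600,y,220],down(np.pi/2))
    w=manip.capture("wrist");pickle.dump(w,open(f"w{i}.pkl","wb"))
    cv2.imwrite(f"pics/w{i}.png",w["pixels"][:,:,::-1]);print(ray(w,(0,0))[0],manip.observe()["t"])
    for n,p in dict(long=(446,230,0),short=(451,115,0),roller=(451,4,40),fork=(453,-120,24),spacer=(444,-232,54)).items(): print(n,proj(w,p,True).round())
E
```

```text
t3 ((632.465087890625, 166.04544067382812), (91.95596313476562, 220.35667419433594), 12.459949493408203) (220, 164, 81, 47)
t2 ((619.8182373046875, -181.2900390625), (92.26085662841797, 146.88796997070312), 13.901043891906738) (352, 169, 58, 43)
[529.32578992 125.42836453 381.73177697] 2.2417
long [404.  61.]
short [311.  61.]
roller [212.  60.]
fork [130.  76.]
spacer [59. 82.]
[ 530.00777477 -123.77998467  381.63469455] 3.275
long [555.  86.]
short [495.  76.]
roller [432.  60.]
fork [323.  58.]
spacer [220.  49.]
```

View pics/w0.png

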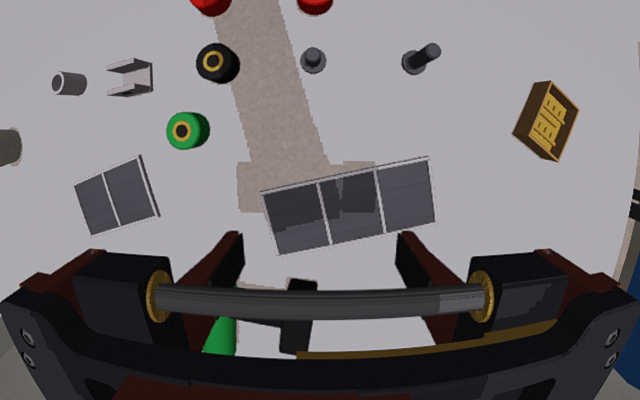

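View pics/w1.png

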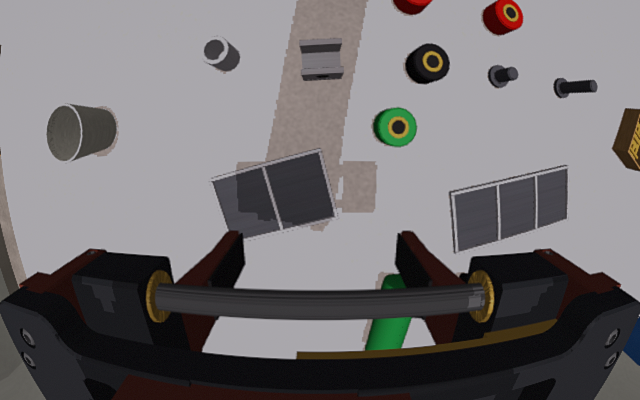

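The views match the estimates. In w0, the roller bush is at (212,62), the short pin at (313,59) and the long pin base at (414,62). In w1, the fork is at (321,59) and the spacer top ring at (216,48). I'll enlarge these four in one composite to pin them down.

```bash
python3 - <<'E'
import pickle,cv2,numpy as np
from h import *
w=[pickle.load(open(f"w{i}.pkl","rb")) for i in(0,1)]
def crop(i,x,y): return cv2.resize(w[i]["pixels"][y:y+56,x:x+76,::-1],None,fx=5,fy=5,interpolation=cv2.INTER_CUBIC)
a=np.vstack([np.hstack([crop(1,284,31),crop(1,183,26)]),np.hstack([crop(0,275,32),crop(0,384,32)])])
cv2.imwrite("pics/comp.png",a)
for i,(x0,x1,y0,y1) in((0,(195,232,43,80)),(1,(408,450,43,80))):
    h=cv2.cvtColor(w[i]["pixels"],cv2.COLOR_RGB2HSV)[y0:y1,x0:x1]
    m=(h[...,1]>110)&(h[...,2]>90);v,u=np.nonzero(m);
    (cx,cy),_,_=cv2.fitEllipse(cv2.convexHull(np.c_[u,v].astype(np.int32)))
    print("bush",m.sum(),cx+x0,cy+y0,onz(w[i],(cx+x0,cy+y0),40,True))
E
```

```text
bush 204 212.49974632263184 60.60588073730469 [452.27656773   4.12537815]
bush 206 432.2252941131592 61.05944061279297 [451.92355121   4.31058932]
```

View pics/comp.png

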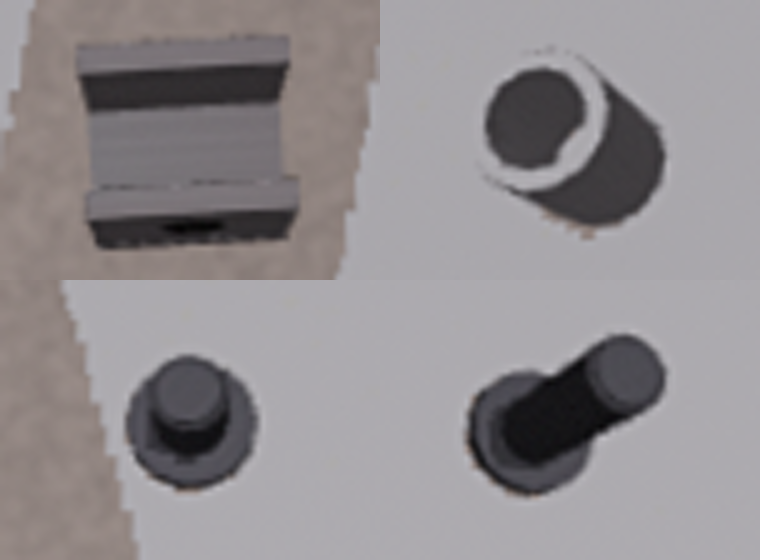

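```bash
python3 - <<'E'
import pickle,numpy as np
from h import *
w=[pickle.load(open(f"w{i}.pkl","rb")) for i in(0,1)]
f=lambda i,x,y,ox,oy,z:onz(w[i],((x+.5)/5-.5+ox,(y+.5)/5-.5+oy),z,True)
P=np.array([f(1,x,y,284,31,48) for x,y in((78,46),(289,37),(298,207),(88,215))]);print(P,P.mean(0))
for a,b in((0,1),(3,2)):
    e=P[b]-P[a];print(np.linalg.norm(e),np.degrees(np.arctan2(e[0],-e[1])))
print("width",np.linalg.norm((P[0]+P[1]-P[2]-P[3])/2))
print("spacer",f(1,540-380,119,183,26,54))
print("short",f(0,189,112,275,32,42),f(0,191,144,275,32,5))
print("long",f(0,247,94,384,32,76),f(0,148,152,384,32,5))
E
```

```text
[[ 437.01216171 -145.573893  ]
 [ 434.68389228 -100.48634521]
 [ 473.25027477  -98.57701488]
 [ 475.31795407 -143.15127981]] [ 455.06607071 -121.94713323]
45.14762235938173 -177.04393709433893
44.62219617674688 -177.3441079982419
width 38.497068076518666
spacer [ 443.57546013 -237.75936984]
short [451.30941684 117.52388731] [450.97397017 117.17863182]
long [447.79092989 240.98198493] [447.19305554 240.95740376]
```

```bash
cat > pp.py <<'E'
import numpy as np
from h import *
from bench import manip
T2=(np.array([619.8,-181.3]),np.radians(13.9));T3=(np.array([632.5,166.0]),np.radians(12.46))
def pocket(T,y): return T[0]+y*np.array([-np.sin(T[1]),np.cos(T[1])])
def run(pick,pyaw,zg,w,T,y,H=170):
    place=pocket(T,y);best=None
    for k in(0,np.pi):
        A,B=down(pyaw+k),down(T[1]+k)
        Q=[manip.ik([*p,z],o) for p,o,z in((pick,A,zg),(pick,A,H),(place,B,H),(place,B,zg+3))]
        if all(q is not None for q in Q):
            s=max(abs(q[6]) for q in Q)
            if best is None or s<best[0]: best=(s,A,B)
    s,A,B=best
    o=manip.observe;pr=lambda t:print(t,"t%.1f w%.1f ff%.1f F"%(o()["t"],o()["width"],np.max(o()["finger_force"])),np.round(o()["force"],1))
    manip.reach([*pick,H],A);manip.move_gripper(min(w+26,86))
    manip.movel([*pick,zg+30],vel=200);manip.movel([*pick,zg],vel=70)
    manip.move_gripper(w-6);pr("grip")
    if o()["width"]<w-4: print("MISSED");return
    manip.movel([*pick,zg+30],vel=80);manip.movel([*pick,H],vel=200);pr("lift")
    manip.reach([*place,H],B)
    manip.movel([*place,zg+25],vel=200);manip.movel([*place,zg+4],vel=40);pr("down")
    manip.move_gripper(w+18);manip.hold(.2);manip.movel([*place,zg+40],vel=80);manip.movel([*place,H],vel=200);pr("done")
def snap(n):
    c=manip.capture("scene");a=c["pixels"][140:300,200:460,::-1]
    cv2.imwrite(f"pics/{n}.png",cv2.resize(a,None,fx=3,fy=3,interpolation=cv2.INTER_CUBIC))
E
python3 - <<'E'
from pp import *
run((455,-122),np.radians(2.8),13,40,T2,-36)
snap("s1")
E
```

```text
grip t7.0 w39.6 ff30.0 F [ 0.6 -0.   2. ]
lift t8.3 w39.5 ff30.0 F [-0.5  0.2 -3.3]
down t10.6 w39.8 ff30.0 F [ 0.   0.5 -3.4]
done t12.6 w58.1 ff0.0 F [-0.1  0.  -0.3]
```

View pics/s1.png

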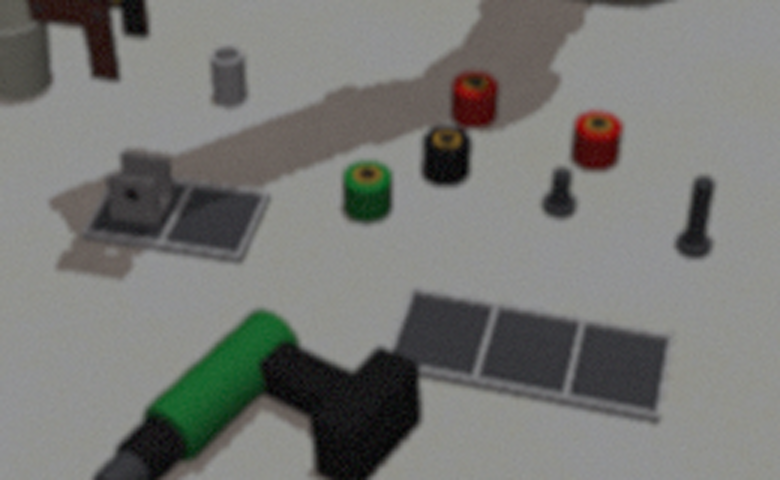

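The fork stands upright in the left pocket, at crop (140,190). The short pin is next, then the roller.

```bash
python3 - <<'E'
from pp import *
run((451,117.4),T2[1],13,18,T2,36)
run((452,4.2),T3[1],11,46,T3,0)
snap("s2")
E
```

```text
grip t16.4 w17.2 ff30.0 F [-0.7 -0.   2.2]
lift t17.7 w17.7 ff30.0 F [ 1.5 -0.5 -1.1]
down t20.4 w17.3 ff30.0 F [ 0.2 -0.6 -1.4]
done t22.4 w36.4 ff0.0 F [-0.1 -0.1  0. ]
grip t26.0 w45.5 ff30.0 F [-1.2 -0.4  2.2]
lift t27.3 w45.4 ff30.0 F [ 0.3 -0.1 -1.7]
down t29.7 w45.3 ff30.0 F [-0.1  0.8 -1. ]
done t31.8 w64.2 ff0.0 F [-0.5  1.1 -0.1]
```

View pics/s2.png

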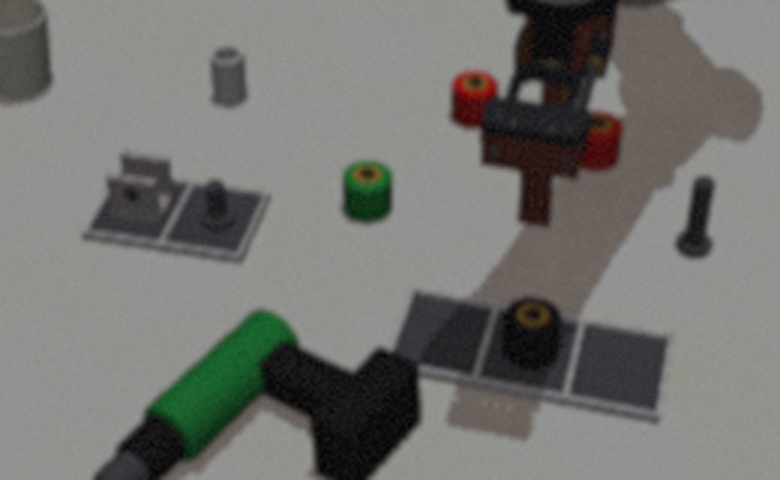

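The short pin (215,205) and the roller (532,330) are upright in their pockets. The spacer and the long pin follow.

```bash
python3 - <<'E'
from pp import *
run((443.6,-237.5),T3[1],20,34,T3,-72)
run((447.4,241),T3[1],34,18,T3,72)
manip.reach([480,60,300],down(T3[1]))
snap("s3")
w=manip.capture("top");cv2.imwrite("pics/t3.png",cv2.resize(w["pixels"][110:310,130:500,::-1],None,fx=2.1,fy=2.1,interpolation=cv2.INTER_CUBIC))
E
```

```text
grip t35.6 w34.1 ff30.0 F [-0.3  0.2  2.4]
lift t36.9 w34.7 ff30.0 F [-0.1  0.2 -1.1]
down t39.8 w34.2 ff30.0 F [ 0.3  0.5 -1.3]
done t41.8 w51.8 ff0.0 F [-0.3  0.  -0.9]
grip t44.9 w17.7 ff30.0 F [0.8 0.8 0.1]
lift t46.1 w17.7 ff30.0 F [-0.8 -0.1 -2.2]
down t48.2 w17.4 ff30.0 F [-0.6 -0.2 -1.6]
done t50.2 w36.0 ff0.0 F [ 0.4 -0.4 -0.8]
```

View pics/s3.png

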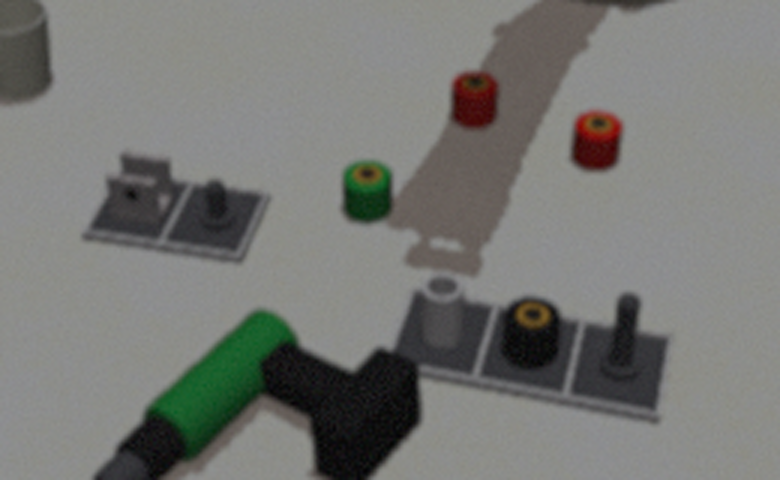

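View pics/t3.png

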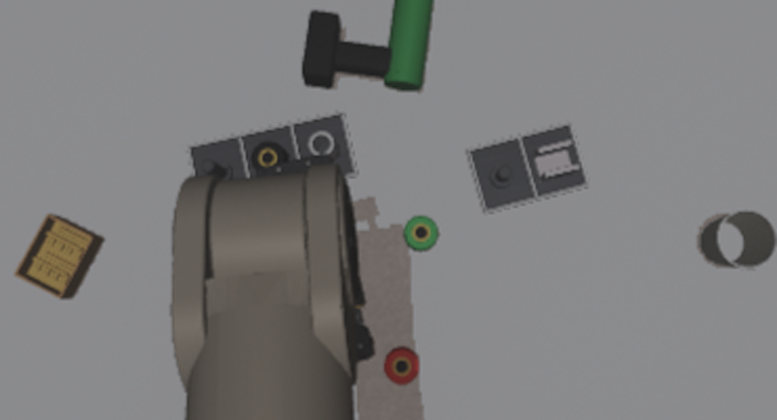

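All five parts stand upright in their own pockets: spacer (440,310), roller (530,330), long pin (625,335), fork (140,190) and short pin (215,205). The bystanders and look-alikes have not moved, and the gripper is clear.

```bash
python3 -c "
from bench import manip
print(manip.sign_off())"
```

```text
the job is handed in; nothing more can be done
None
```

Both kits are made up and handed in after about 52 s: the fork bracket and short pin are in the two-pocket tray, and the spacer, roller (middle) and long pin are in the three-pocket tray, all upright and released.

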